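Arm the load frame drive under its guard

TASK

Arm the load frame's drive at the grey console: swing the aluminium guard up and right back, throw the toggle beneath it over to ON (towards the guard's hinge), then gently swing the guard down until it is fully shut. The guard's quarter-turn fastener may or may not be done up, which shows only when you try to lift; undo it if it holds, and it may stay undone. Do not press the mushroom stop button, and leave everything else on the console and bench where it is.

Things in the scene. Friction and masses are not known exactly. Their poses are not given: they have to be found in the camera images.
- console: Control console, fixed to the bench: light grey with dark cheeks, 284 mm deep (x), 300 wide (y). Flat deck 85 mm above its underside from x = -100 to +130 mm; before it a sloping fascia with fixed buttons. Origin: centre of its underside, z up, -x its front, roughly towards the robot. On the deck: the guarded toggle (left half), a mushroom stop button and a loose tin (right half).
- guard_hinge (a point): Middle of the guard's hinge line, fixed at x = +68, y = +45 mm of the console, 10 mm above the deck. Axes as the console: the hinge runs along y, the shut guard lies on its -x side ('before the hinge'). A 4 mm base plate, 82 mm wide, lies on the deck below it, from 166 mm before the hinge to 14 mm behind.
- guard (a joint): Guard's angle: 0 fully shut, grows as its front rises, 1.8 rad fully back (past upright). Aluminium hood, open below and at the rear, 84 mm from hinge to front, 70 wide, walls 4, roof 68 mm above the deck. The hinge is stiff: the guard (0.13 to 0.19 kg) stays at any angle and must be moved all the way both up and down, with 2 to 3 N at the knob. Back, its roof stands about 60 mm behind the hinge.
- guard_edge (a point): Middle of the front edge of the guard's flange, 158 mm before the hinge, moving with the guard; z is up when shut. The flat flange, 70 mm wide, 4 thick, runs forward from the foot of the hood's front wall, its upper face 8 mm above the deck when shut, and carries the fastener's knob.
- guard_knob (a point): Centre of the end face of the fastener's knob, moving with the guard; z along the knob's axis, up when shut. Round fluted black knob, 32 mm diameter, 46 tall, standing on the flange 135 mm before the hinge, 35 mm clear of the hood's front wall; end face 54 mm above the deck when shut. Its turn cannot be seen.
- fastener_stud (a point): Lower end of the fastener's stud, 20 mm under the flange on the knob's axis. The knob turns from fully clockwise (seen from above: holds the guard, which then lifts only 2 to 3 mm) to fully anticlockwise (free), 1.57 rad, with stops; it starts anywhere between, and lets go in its last third. It turns with 0.05 N m and stays. Turned back while the guard is up, its cam keeps the guard from shutting.
- toggle (a joint): Angle of the steel bat-handle toggle: 0 is OFF (leaning towards the console's front, its start), 0.84 rad ON (leaning towards the hinge). Snap action: it resists with about 3 N at the tip and, pushed well past its middle, jumps to the other end; let go near the middle it may stay there. It swings about a line parallel to the hinge, 48 mm before it and 10 mm above the deck, in the guard's middle plane.
- toggle_tip (a point): Outer end of the toggle's handle, 46 mm from its pivot (handle 13 mm thick in its upper half, 8 mm below); about 52 mm above the deck. OFF it lies 67 mm before the hinge, ON 29 mm before it.
- estop (a joint): Travel of the red mushroom stop button in its yellow collar: 0 out, 0.008 m fully pressed (14 N). 40 mm diameter, top 24 mm above the deck, at x = -35, y = -92 mm of the console. Leave it out.
- tin_deck: Loose aluminium moisture tin, 64 mm diameter, 38 mm tall, on the console's deck at its right rear. Origin at the centre of its underside. Leave it.
- tin_table: A second such tin, on the bench right of the console. Leave it.
- wrench: Steel spanner, 190 mm long, lying on the bench left of the console. Leave it.
- sample_tube: Steel sample tube standing on the bench right of the console, 52 mm diameter, 140 mm tall; origin at the centre of its underside. Leave it.
- split_mould: Brass split mould with two clamps, 68 mm diameter, 115 mm tall, on the bench to the right. Leave it.
- caliper: Steel caliper, 230 mm long, lying on the bench to the left. Leave it.
- wash_bottle: White bottle, 68 mm diameter, 150 mm tall, on the bench to the right. Leave it.
- porous_stones: Two porous stone discs in a pile, 70 mm diameter, 20 mm tall, on the bench to the left. Leave them.

How it is judged:
By the outcome, as a careful person would: the job done as asked, in the order asked, and still so for the second after the job is handed in, with the robot touching nothing.
It also fails if it takes over 72 s, if anything falls off the work surface, if the arm or the gripper's body presses on something with over 40 N, if the wrist force passes 120 N, or if a joint passes its speed limit or range.

ROBOT

A 7-joint arm with a two-finger parallel gripper is mounted at the origin on the work surface. World frame = base frame: x ahead of the robot, y to its left, z up, the work surface at z = 0. Lengths are in m, angles in rad, forces in N, time in s.
With the tool pointing down it reaches from about 0.425 to 0.8 m from the base axis. Payload 8.3 kg.
Tool frame: the origin (TCP) lies on the centre line of the jaws, within the pads' length; the fingertips stand 14 mm ahead of it and the grasp point (between the pads) lies 5 mm behind it; z points along the fingers, y is the line along which they close (so a half turn about z gives the same grasp; the last joint's range is limited). The gripper opens to 85 mm and grips with 20 to 120 N. Pads are 22 mm wide; open, the fingers measure 114 mm over their backs; the gripper's body (76 mm by 85 mm) begins 54 mm behind the grasp point. The pads swing forward as they close: fully open they stand 13 mm farther back than shut.
Start: joints at [-1.35, 0.383, 0.016, 1.37, -0.006, 1.388, -0.046], TCP at [0.175, 0.6, 0.245] pointing down, gripper open.
Joint ranges: [-2.95, 2.95], [-0.25, 2.06], [-1.52, 1.56], [0.18, 2.33], [-1.44, 4.58], [0.02, 2.06], [-3.01, 3.01]. Speed limits (rad/s): [2.39, 2.39, 3.01, 3.01, 3.14, 3.14, 3.14].

INTERFACE

Orientations are given as a unit quaternion [w, x, y, z].
In Python, from workcell import monitor, imaging, env gives the robot as it stands.
- The arm moves only by the tool arm_command, never from a script. Its argument "moves" is a list that holds one entry, the list of rows, each a list of 7 numbers: the closure, from -1 (fully open) to 1 (shut), then the shift along the world's x, y, z in mm, then the turn, a rotation vector about the world's x, y, z in degrees. A call has 1 to 12 rows; each row is the pose to reach, as a shift and turn from the pose commanded when the call began; what a row does not reach only later rows make up. A row lasts 1/8 s, in which the tool goes at most 62.5 mm and 10.7 degrees, less where a joint would pass 70% of its speed; a pose out of reach is approached as far as the arm can. A call with a gripper value outside its range is refused whole. The fingers move at their own pace and stop on an object; the grip force is fixed at half the most. Time passes only in rows, so rows that repeat a pose let the fingers close. It gives the time, the measured TCP pose, the force and the opening at its end, in the units of the state.
- monitor.observe(): the state, without advancing time (a new reading comes with each control period).
- imaging.grab_frame(name): name is "side" or "top"; returns the picture (400x640x3 uint8, red, green, blue); there is no depth.
- imaging.get_calibration(name): a dict with "fx", "fy", "cx", "cy" (pixels), "distortion" ([k1, k2, p1, p2, k3] as OpenCV has them; the pictures are not rectified), "R" (3x3) and "t" (3): a world point X has camera coordinates R X + t. Camera axes: x right, y down, z forward; pixel columns grow to the right and rows downward; lengths in m; the calibration is good to about 2 mm. A picture is of the moment at which its call begins. get_calibration takes no time and is no camera call.
- env.finish_job(): hands the job in, once; it reports no verdict.
The state is a dict: "time": time; "q": joint angles; "qvel": joint speeds; "joint_efforts": joint torques, N m; "ee_pos": TCP position; "orientation": TCP orientation; "force": force on the tool from outside, world axes, zero at the start; "ft_torque": the same for the moment, N m; "gripper_width": finger opening in m.
Only numpy, scipy, OpenCV 4.12 (cv2) and the standard library are available. Lean on these libraries where they do the work, as an engineer would, in place of code of your own. Each camera call takes 0.05 s, during which the arm holds its last target. There are 200 camera calls.

## Working session

There is one attempt and no reset: what is moved stays moved. The work goes in short steps, Python scripts to look and compute and a tool call to move; the robot and the scene stay as the last step left them, time stands still between calls to the robot, and variables do not carry over. Pictures are saved under pics/ and viewed, on a budget of 10 in all, crops included, one or two more only if the job needs it, and the job is handed in when it is done.

Besides the shell and the picture viewer there is one more tool, called after "Emit:" as name(argument=value, ...) on one line, values as JSON. arm_command: Moves the arm, as the interface text tells. Its arguments: {"type":"object","properties":{"moves":{"type":"array"}},"required":["moves"]}

```bash
mkdir -p pics; ls; python3 - <<'E'
from workcell import monitor, imaging, env
import cv2
for n in("side","top"):
    cv2.imwrite(f"pics/{n}0.png",imaging.grab_frame(n)[:,:,::-1]); c=imaging.get_calibration(n)
    print(n,{k:v for k,v in c.items()})
s=monitor.observe();print(s)
E
```

```text
pics
side {'fx': 518.8286821256271, 'fy': 518.8286821256271, 'cx': 323.5392490868671, 'cy': 205.7227731592326, 'distortion': array([-0.09169797,  0.        ,  0.        ,  0.        ,  0.        ]), 'R': array([[-0.9995532 , -0.02914122,  0.00664683],
       [-0.02611521,  0.74329151, -0.66845773],
       [ 0.01453914, -0.66833265, -0.74372044]]), 't': array([0.4691909 , 0.06744913, 1.64640306])}
top {'fx': 456.72305073058055, 'fy': 456.72305073058055, 'cx': 309.9861224353763, 'cy': 199.32446062994381, 'distortion': array([-0.02991814,  0.        ,  0.        ,  0.        ,  0.        ]), 'R': array([[ 1.94215109e-04, -9.99960393e-01, -8.89806478e-03],
       [-9.93283184e-01,  8.36679649e-04, -1.15705734e-01],
       [ 1.15708596e-01,  8.86076991e-03, -9.93243680e-01]]), 't': array([0.051371  , 0.47874826, 1.38432291])}
{'time': 0.1, 'q': array([-1.34989172,  0.38417452,  0.01637896,  1.37099642, -0.00630431,
        1.38820918, -0.04651803]), 'qvel': array([ 0.00170652, -0.00160979,  0.00082878, -0.00382791,  0.00022863,
       -0.00107621, -0.00059481]), 'joint_efforts': array([ 3.94513962e-03, -6.29131365e+01,  8.48238654e-01, -3.72760856e+01,
        1.67636771e-02,  1.03183708e-02, -1.68513429e-05]), 'ee_pos': array([0.17485457, 0.59961506, 0.24438997]), 'orientation': array([-1.12089779e-04,  1.41406069e-01,  9.89951296e-01, -8.61915308e-04]), 'force': array([ 0.11196526,  0.2406792 , -0.41021575]), 'ft_torque': array([-0.02029759,  0.05046096,  0.04126372]), 'gripper_width': 0.08533163706101284}
```

View pics/top0.png

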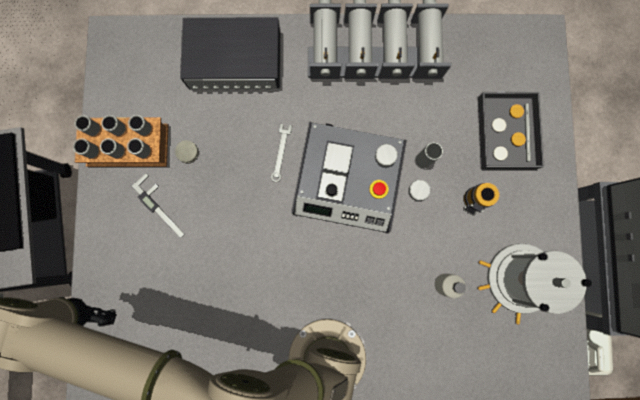

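View pics/side0.png

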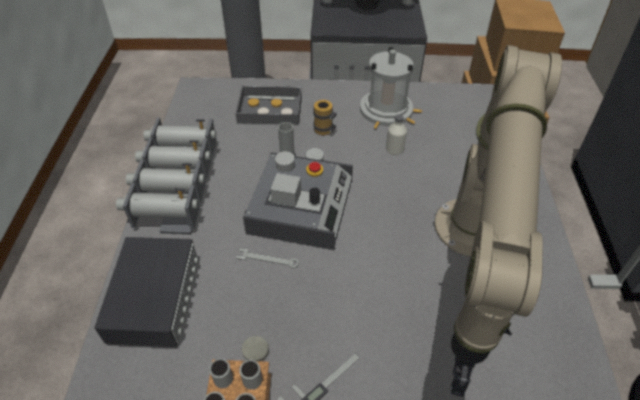

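Top view: console around (350,175), knob at about (332,190), hood (337,158), e-stop (379,189). Next I measure these.

```bash
cat > h.py <<'E'
import numpy as np, cv2
from workcell import monitor, imaging
def ray(n,uv):
    c=imaging.get_calibration(n);K=np.array([[c['fx'],0,c['cx']],[0,c['fy'],c['cy']],[0,0,1]])
    p=cv2.undistortPoints(np.array(uv,float).reshape(1,1,2),K,c['distortion']).ravel()
    return -c['R'].T@c['t'], c['R'].T@np.array([p[0],p[1],1])
def onz(n,uv,z):
    o,d=ray(n,uv);return o+d*(z-o[2])/d[2]
def proj(n,X):
    c=imaging.get_calibration(n);K=np.array([[c['fx'],0,c['cx']],[0,c['fy'],c['cy']],[0,0,1]])
    return cv2.projectPoints(np.array(X,float).reshape(-1,1,3),cv2.Rodrigues(c['R'])[0],c['t'],K,c['distortion'])[0].reshape(-1,2)
def tri(a,b):
    (o1,d1),(o2,d2)=ray("top",a),ray("side",b)
    s=np.linalg.lstsq(np.c_[d1,-d2],o2-o1,rcond=None)[0]
    return (o1+s[0]*d1+o2+s[1]*d2)/2, np.linalg.norm(o1+s[0]*d1-o2-s[1]*d2)
def blobs(m,x0,y0,x1,y1,amin=15):
    k=np.zeros_like(m,np.uint8);k[y0:y1,x0:x1]=m[y0:y1,x0:x1]
    n,l,s,c=cv2.connectedComponentsWithStats(k)
    return [(s[i,4],c[i].round(1),cv2.minAreaRect(np.argwhere(l==i)[:,::-1].astype(np.float32))) for i in range(1,n) if s[i,4]>=amin]
E
python3 - <<'E'
from h import *
T=cv2.imread("pics/top0.png");S=cv2.imread("pics/side0.png")
for n,I,box in(("top",T,(285,115,415,240)),("side",S,(235,140,365,250))):
    g=I.max(2);h=cv2.cvtColor(I,cv2.COLOR_BGR2HSV)
    red=((h[...,0]<6)|(h[...,0]>174))&(h[...,1]>150)&(g>100)
    print(n,"red",blobs(red,*box)); print("white",blobs(g>190,*box)); print("black",blobs(g<40,*box))
    x0,y0,x1,y1=box
    cr=cv2.resize(I[y0:y1,x0:x1],None,fx=4.5,fy=4.5,interpolation=cv2.INTER_CUBIC)
    cv2.imwrite(f"pics/c_{n}.png",cr)
a=cv2.imread("pics/c_top.png");b=cv2.imread("pics/c_side.png")
h=max(a.shape[0],b.shape[0]);f=lambda i:cv2.copyMakeBorder(i,0,h-i.shape[0],0,0,cv2.BORDER_CONSTANT)
o=np.hstack([f(a),f(b)]);cv2.imwrite("pics/c.png",cv2.resize(o,None,fx=800/o.shape[1],fy=800/o.shape[1]))
E
```

```text
top red [(np.int32(107), array([379. , 188.4]), ((379.0, 188.5), (11.0, 10.0), 90.0))]
white [(np.int32(26), array([286.9, 131.6]), ((286.8513488769531, 131.8918914794922), (4.274373531341553, 12.658721923828125), 9.462322235107422)), (np.int32(590), array([337.4, 157.3]), ((337.26922607421875, 157.15383911132812), (23.73004913330078, 24.906747817993164), 11.309932708740234)), (np.int32(314), array([386.3, 154.1]), ((386.5, 154.0), (18.0, 19.0), 90.0)), (np.int32(406), array([331.7, 185.1]), ((331.51202392578125, 186.18402099609375), (23.255109786987305, 24.1495361328125), 10.304845809936523)), (np.int32(253), array([378.9, 188.3]), ((379.0, 188.5), (17.0, 18.0), 90.0)), (np.int32(46), array([412.8, 189. ]), ((412.5, 189.0), (14.0, 3.0), 90.0))]
black [(np.int32(40), array([331.4, 190. ]), ((331.0, 190.0), (10.0, 8.0), 90.0)), (np.int32(207), array([317.2, 209.4]), ((317.04150390625, 209.44528198242188), (27.274703979492188, 7.617259502410889), 10.619654655456543))]
side red [(np.int32(69), array([314.4, 166.5]), ((314.5, 166.5), (7.0, 9.0), 90.0))]
white []
black [(np.int32(29), array([314.2, 198.6]), ((314.0, 198.5), (7.0, 6.0), 90.0))]
```

View pics/c.png

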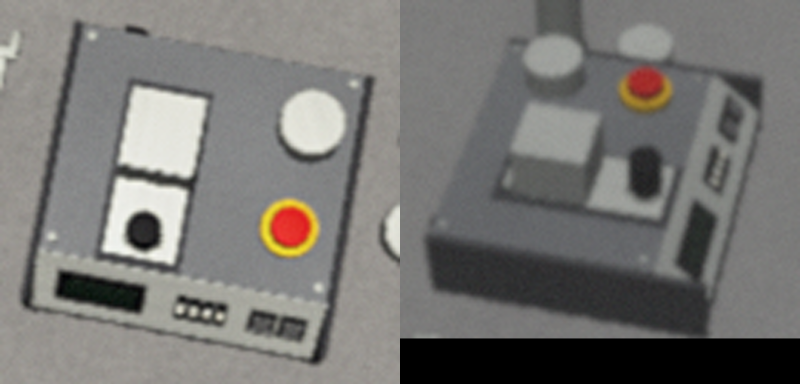

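The crop shows the shut guard with its knob at full-frame top pixel (331.5,190), the hood centre at (337.3,157.2) and the e-stop at (379,188.4). The console is turned about -10.5° from x.

```bash
python3 - <<'E'
from h import *
kn=onz("top",(331.6,190),.139); ho=onz("top",(337.3,157.2),.153); es=onz("top",(379,188.4),.107)
print(kn,ho,es); print("tri estop",tri((379,188.4),(314.4,166)))
kp=tri((331.6,190),(314,195)); print("knob tri",kp)
# rigid fit of console yaw/origin
L=np.array([[-.067,.045],[.026,.045],[-.035,-.092]]);W=np.array([kn,ho,es])[:,:2]
l=L-L.mean(0);w=W-W.mean(0);y=np.arctan2((l[:,0]*w[:,1]-l[:,1]*w[:,0]).sum(),(l*w).sum())
R=np.array([[np.cos(y),-np.sin(y)],[np.sin(y),np.cos(y)]]);t=W.mean(0)-R@L.mean(0)
print("yaw deg",np.degrees(y),"org",t,"res mm",((L@R.T+t)-W)*1e3)
for n,p in(("knob",(-.067,.045)),("hinge",(.068,.045)),("toggletipOFF",(.001,.045)),("estop",(-.035,-.092))):print(n,R@np.array(p)+t)
H=np.r_[R@[.068,.045]+t,.095];print(proj("side",np.r_[R@[-.067,.045]+t,.139]))
E
```

```text
[ 0.49257144 -0.01144581  0.139     ] [ 0.58487594 -0.02763853  0.153     ] [ 0.50155835 -0.15131921  0.107     ]
tri estop (array([ 0.50303098, -0.15183394,  0.10433838]), np.float64(0.0021861211711748673))
knob tri (array([ 0.4976699 , -0.01255093,  0.11568509]), np.float64(0.003783570765242127))
yaw deg -9.770641076647314 org [ 0.55141425 -0.06711004] res mm [[ 0.45135265  0.0532539 ]
 [-0.20210899  0.46345368]
 [-0.24924366 -0.51670758]]
knob [ 0.49302279 -0.01139256]
hinge [ 0.62606462 -0.03430267]
toggletipOFF [ 0.56003645 -0.02293247]
estop [ 0.50130911 -0.15183592]
[[316.09442604 190.13430848]]
```

Fit residuals are under 1 mm: knob at (0.493, -0.011), hinge at (0.626, -0.034), yaw -9.8°. I'll move above the knob with the closing line along console x, so that a 90° anticlockwise turn ends parallel to the hinge.

Emit:
arm_command(moves=[[[-0.2,20,-40,0,0,0,-5],[-0.2,46,-88,0,0,0,-12],[-0.2,74,-142,0,0,0,-19],[-0.2,104,-198,0,0,0,-27],[-0.2,134,-256,0,0,0,-35],[-0.2,164,-314,0,0,0,-43],[-0.2,194,-372,0,0,0,-51],[-0.2,224,-430,0,0,0,-59],[-0.2,254,-488,0,0,0,-67],[-0.2,284,-545,0,0,0,-75],[-0.2,306,-588,0,0,0,-81],[-0.2,318,-611,0,0,0,-83.6]]])

```text
time: 1.6
ee_pos: [0.4935, -0.015, 0.2453]
orientation: [0.0, 0.768, 0.641, -0.0]
force: [-0.7, 0.8, -0.1]
gripper_width: 0.0512
```

Emit:
arm_command(moves=[[[-0.2,0,0,-20,0,0,0],[-0.2,0,0,-50,0,0,0],[-0.2,0,0,-70,0,0,0],[-0.2,0,0,-80,0,0,0],[-0.2,0,0,-80,0,0,0],[-0.2,0,0,-80,0,0,0]]])

```text
time: 2.35
ee_pos: [0.4935, -0.011, 0.1661]
orientation: [0.0, 0.765, 0.644, 0.001]
force: [1.0, -0.4, 0.2]
gripper_width: 0.0513
```

```bash
python3 - <<'E'
from h import *
a=imaging.grab_frame("top")[:,:,::-1][130:230,270:400];b=imaging.grab_frame("side")[:,:,::-1][130:230,250:380]
cv2.imwrite("pics/c2.png",cv2.resize(np.hstack([a,b]),None,fx=3,fy=3,interpolation=cv2.INTER_CUBIC))
s=monitor.observe();print(s['time'],s['ee_pos'],s['orientation'],s['force'],s['ft_torque'],s['gripper_width'],s['q'])
E
```

```text
2.45 [ 0.49347334 -0.01094748  0.16609544] [2.72842975e-04 7.65216526e-01 6.43772598e-01 6.60738336e-04] [ 0.33410209 -0.09682556 -0.43884814] [ 0.02623377 -0.02030903  0.00116373] 0.05116361882655639 [-0.64552355  0.17545107  0.67658835  1.86179016 -0.12087342  1.14385669
 -0.09832893]
```

View pics/c2.png

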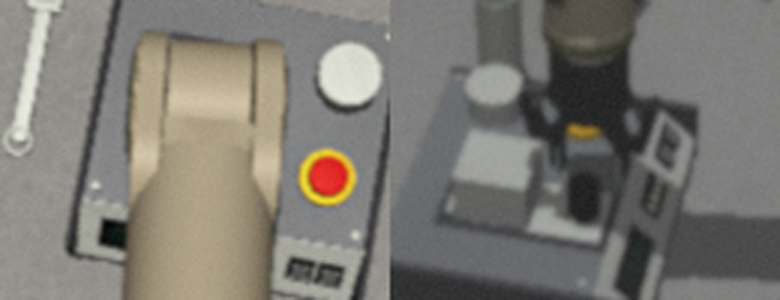

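The side view shows the knob (crop 585,195) between the two fingers, one of them in the gap before the hood. Descending and gripping.

Emit:
arm_command(moves=[[[-0.2,0,0,-15,0,0,0],[-0.2,0,0,-32,0,0,0],[-0.2,0,0,-44,0,0,0],[-0.2,0,0,-49,0,0,0],[-0.2,0,0,-49,0,0,0],[1,0,0,-49,0,0,0],[1,0,0,-49,0,0,0],[1,0,0,-49,0,0,0],[1,0,0,-49,0,0,0],[1,0,0,-49,0,0,0]]])

```text
time: 3.7
ee_pos: [0.4984, -0.012, 0.1188]
orientation: [0.004, 0.765, 0.644, 0.004]
force: [19.5, -4.3, -7.6]
gripper_width: 0.0303
```

```bash
cat > o.py <<'E'
from h import *
s=monitor.observe();print(s['time'],*[s[k].round(3) for k in('ee_pos','orientation','force','ft_torque','q')],s['gripper_width'])
E
python3 o.py
```

```text
3.7 [ 0.498 -0.012  0.119] [0.004 0.765 0.644 0.004] [19.467 -4.301 -7.617] [-0.764 -3.488  0.032] [-0.622  0.241  0.666  1.914 -0.172  1.031 -0.056] 0.030340021349434372
```

Emit:
arm_command(moves=[[[1,3,-0.5,0,0,0,0],[1,6,-1,0,0,0,0],[1,6,-1,0,0,0,0],[1,6,-1,0,0,0,0]]])

```text
time: 4.2
ee_pos: [0.4991, -0.0121, 0.118]
orientation: [-0.0, 0.765, 0.644, 0.001]
force: [-8.2, 0.3, 15.5]
gripper_width: 0.0307
```

```bash
python3 o.py
```

```text
4.2 [ 0.499 -0.012  0.118] [-0.     0.765  0.644  0.001] [-8.161  0.311 15.534] [-0.005  1.86  -0.002] [-0.614  0.253  0.665  1.903 -0.181  1.045 -0.046] 0.030652391301285848
```

Emit:
arm_command(moves=[[[1,-1.5,0,1,0,0,0],[1,-1.5,0,1,0,0,8],[1,-1.5,0,1,0,0,16],[1,-1.5,0,1,0,0,20],[1,-1.5,0,1,0,0,20]]])

```text
time: 4.82
ee_pos: [0.4991, -0.0122, 0.1183]
orientation: [0.001, 0.641, 0.767, 0.001]
force: [4.7, -0.1, -0.5]
gripper_width: 0.0308
```

```bash
python3 o.py
```

```text
4.825 [ 0.499 -0.012  0.118] [0.001 0.641 0.767 0.001] [ 4.734 -0.141 -0.531] [-0.191 -0.762  0.045] [-0.57   0.243  0.61   1.904 -0.16   1.039  0.285] 0.03078371090013751
```

It turns with 0.045 N m, which is its own friction only. Continuing.

Emit:
arm_command(moves=[[[1,0,0,0,0,0,8],[1,0,0,0,0,0,16],[1,0,0,0,0,0,24],[1,0,0,0,0,0,30],[1,0,0,0,0,0,30]]])

```text
time: 5.45
ee_pos: [0.4995, -0.0121, 0.1183]
orientation: [0.002, 0.421, 0.907, 0.001]
force: [6.4, -0.7, -2.6]
gripper_width: 0.0307
```

```bash
python3 o.py
```

```text
5.45 [ 0.5   -0.012  0.118] [0.002 0.421 0.907 0.001] [ 6.391 -0.661 -2.631] [-0.222 -1.226  0.117] [-0.504  0.235  0.531  1.901 -0.137  1.037  0.787] 0.03070056215142074
```

Emit:
arm_command(moves=[[[1,0,0,0,0,0,7],[1,0,0,0,0,0,14],[1,0,0,0,0,0,20],[1,0,0,0,0,0,20]]])

```text
time: 5.95
ee_pos: [0.4997, -0.012, 0.1184]
orientation: [0.002, 0.257, 0.966, 0.001]
force: [8.0, -0.1, -2.8]
gripper_width: 0.0311
```

```bash
python3 o.py
```

```text
5.95 [ 0.5   -0.012  0.118] [0.002 0.257 0.966 0.001] [ 8.026 -0.129 -2.792] [-0.237 -1.547  0.044] [-0.462  0.23   0.482  1.899 -0.123  1.036  1.123] 0.0310646972192398
```

Emit:
arm_command(moves=[[[1,1,0,0,0,0,6],[1,1,0,0,0,0,11],[1,1,0,0,0,0,11]]])

```text
time: 6.32
ee_pos: [0.4999, -0.0119, 0.1182]
orientation: [0.002, 0.164, 0.986, 0.0]
force: [4.8, 0.4, 3.1]
gripper_width: 0.0304
```

```bash
python3 o.py
```

```text
6.325 [ 0.5   -0.012  0.118] [0.002 0.164 0.986 0.   ] [4.811 0.402 3.15 ] [-0.161 -0.957  0.02 ] [-0.439  0.23   0.456  1.896 -0.117  1.038  1.307] 0.030401803664869637
```

Emit:
arm_command(moves=[[[1,1,0,0,0,0,5],[1,1,0,0,0,0,9],[1,1,0,0,0,0,9]]])

```text
time: 6.7
ee_pos: [0.5009, -0.0117, 0.1181]
orientation: [0.002, 0.087, 0.996, 0.0]
force: [6.8, 0.8, 0.7]
gripper_width: 0.0305
```

```bash
python3 o.py
```

```text
6.7 [ 0.501 -0.012  0.118] [0.002 0.087 0.996 0.   ] [6.825 0.772 0.745] [ 0.271 -1.175 -0.356] [-0.42   0.231  0.435  1.893 -0.113  1.038  1.458] 0.030492487672612787
```

The stop is reached (-0.36 N m at 90° total) and the closing line is now parallel to the hinge. Lifting gently to test.

Emit:
arm_command(moves=[[[1,0,0,3,0,0,-1],[1,0,0,6,0,0,-2],[1,1,0,10,0,0,-2],[1,1,0,10,0,0,-2]]])

```text
time: 7.2
ee_pos: [0.5021, -0.012, 0.1277]
orientation: [0.002, 0.105, 0.995, -0.0]
force: [11.2, -0.3, -5.8]
gripper_width: 0.0302
```

```bash
python3 o.py
```

```text
7.2 [ 0.502 -0.012  0.128] [ 0.002  0.105  0.995 -0.   ] [11.184 -0.3   -5.778] [-0.015 -1.742 -0.036] [-0.427  0.222  0.441  1.88  -0.108  1.059  1.419] 0.030241214266394808
```

Emit:
arm_command(moves=[[[1,3.5,-0.6,7,0.5,3,0],[1,6,-1,14,1,6,0],[1,8.5,-1.5,20,1.5,9,0],[1,11.5,-2,27,2,12,0],[1,15,-2.5,33,2.5,15,0],[1,18,-3,39.5,3,18,0],[1,22,-4,45.5,3.5,21,0],[1,26,-4.5,51.5,4,24,0],[1,26,-4.5,51.5,4,24,0]]])

```text
time: 8.32
ee_pos: [0.5261, -0.0164, 0.1778]
orientation: [-0.212, 0.102, 0.972, 0.013]
force: [0.9, 0.7, -1.8]
gripper_width: 0.0306
```

```bash
python3 o.py
```

```text
8.325 [ 0.526 -0.016  0.178] [-0.212  0.102  0.972  0.013] [ 0.946  0.697 -1.766] [ 0.281 -0.4   -0.21 ] [-0.279  0.563  0.437  1.388 -0.236  1.671  1.536] 0.030559555751980206
```

Emit:
arm_command(moves=[[[1,4.5,-0.8,5.5,0.5,3,0],[1,9,-1.6,11,1,6,0],[1,14,-2.5,16,1.5,8.5,0],[1,19.5,-3.4,20.7,2,11,0],[1,25,-4.4,25,2.2,13,0],[1,31,-5.3,29.4,2.5,15,0],[1,31,-5.3,29.4,2.5,15,0]]])

```text
time: 9.2
ee_pos: [0.5576, -0.0225, 0.2074]
orientation: [-0.337, 0.098, 0.936, 0.021]
force: [1.0, -2.9, -4.8]
gripper_width: 0.0307
```

```bash
python3 o.py
```

```text
9.2 [ 0.558 -0.023  0.207] [-0.337  0.098  0.936  0.021] [ 0.968 -2.897 -4.822] [-0.493 -1.758  0.111] [-0.129  0.811  0.332  1.002 -0.251  2.053  1.516] 0.030675874264459592
```

The guard is at about 46° and joint 6 is at its limit. I'll release, back off upwards and straighten the tool, then push from the front.

Emit:
arm_command(moves=[[[-0.3,0,0,0,0,0,0],[-0.3,0,0,0,0,0,0],[-0.3,0,0,0,0,0,0],[-0.3,0,0,12,0,0,0],[-0.3,0,0,35,-0.5,-3,0],[-0.3,-5,1,60,-1.5,-9,0],[-0.3,-20,4,80,-3,-18,0],[-0.3,-40,10,90,-4.8,-28,0],[1,-60,20,95,-6.5,-37,0],[1,-70,30,95,-6.7,-39,0],[1,-70,30,95,-6.7,-39,0]]])

```text
time: 10.58
ee_pos: [0.4863, 0.0092, 0.3046]
orientation: [0.001, 0.103, 0.995, -0.001]
force: [0.2, 1.0, -0.0]
gripper_width: 0.0013
```

```bash
python3 o.py; python3 - <<'E'
from h import *
a=imaging.grab_frame("top")[:,:,::-1][110:230,270:400];b=imaging.grab_frame("side")[:,:,::-1][110:230,240:370]
cv2.imwrite("pics/c3.png",cv2.resize(np.hstack([a,b]),None,fx=3,fy=3,interpolation=cv2.INTER_CUBIC))
E
```

```text
10.575 [0.486 0.009 0.305] [ 0.001  0.103  0.995 -0.001] [ 0.167  0.958 -0.025] [-0.005 -0.023 -0.025] [-1.090e-01  5.800e-02  2.400e-02  1.636e+00  1.000e-03  1.445e+00
  1.279e+00] 0.0012800229320135193
```

View pics/c3.png

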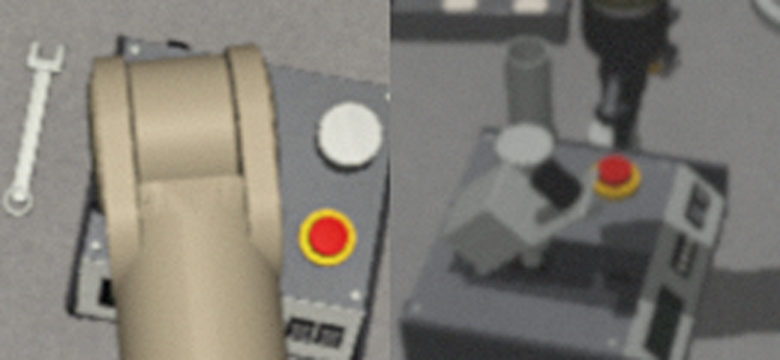

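Emit:
arm_command(moves=[[[1,0,0,-25,0,0,0],[1,0,0,-60,0,0,0],[1,0,0,-90,0,0,0],[1,0,0,-103,0,0,0],[1,0,0,-103,0,0,0],[1,10,-2,-103,0,0,0],[1,20,-3.5,-103,0,0,0],[1,30,-5,-97,0,0,0],[1,40,-7,-89,0,0,0],[1,50,-8.5,-81,0,0,0],[1,55,-9.5,-78,0,0,0]]])

```text
time: 12.05
ee_pos: [0.5434, -0.0015, 0.226]
orientation: [0.001, 0.104, 0.995, -0.002]
force: [-2.8, 0.2, 1.9]
gripper_width: -0.0002
```

```bash
python3 o.py
```

```text
12.05 [ 0.543 -0.001  0.226] [ 0.001  0.104  0.995 -0.002] [-2.845  0.228  1.945] [-0.019  0.622  0.043] [-0.09   0.216  0.038  1.63  -0.005  1.294  1.311] -0.0001811688305710627
```

In contact, pushing with about 3 N. Continuing to the back stop.

Emit:
arm_command(moves=[[[1,10,-2,4,0,0,0],[1,21,-3.5,7,0,0,0],[1,32,-5.5,9,0,0,0],[1,43,-7.5,10,0,0,0],[1,54,-9.3,10,0,0,0],[1,65,-11,10,0,0,0],[1,76,-13,10,0,0,0],[1,86,-15,10,0,0,0],[1,93,-16,10,0,0,0],[1,97,-16.7,10,0,0,0],[1,97,-16.7,10,0,0,0]]])

```text
time: 13.42
ee_pos: [0.6397, -0.0181, 0.2351]
orientation: [0.0, 0.104, 0.995, -0.002]
force: [0.2, -0.2, 0.3]
gripper_width: -0.0002
```

```bash
python3 o.py
```

```text
13.425 [ 0.64  -0.018  0.235] [ 0.     0.104  0.995 -0.002] [ 0.186 -0.2    0.266] [-0.006  0.035 -0.013] [-0.064  0.42   0.058  1.342 -0.021  1.379  1.355] -0.00015963196039694587
```

Emit:
arm_command(moves=[[[1,3,-0.5,0,0,0,0],[1,6,-1,0,0,0,0],[1,6,-1,0,0,0,0]]])

```text
time: 13.8
ee_pos: [0.6457, -0.019, 0.2352]
orientation: [0.0, 0.104, 0.995, -0.002]
force: [0.6, 0.7, 0.1]
gripper_width: -0.0001
```

```bash
python3 o.py
```

```text
13.8 [ 0.646 -0.019  0.235] [ 0.     0.104  0.995 -0.002] [0.566 0.728 0.078] [0.028 0.01  0.003] [-0.062  0.433  0.059  1.324 -0.022  1.385  1.358] -5.7040657025270333e-05
```

Emit:
arm_command(moves=[[[1,3,-0.5,0,0,0,0],[1,6,-1,0,0,0,0],[1,8,-1.4,0,0,0,0],[1,8,-1.4,0,0,0,0]]])

```text
time: 14.3
ee_pos: [0.6495, -0.0195, 0.235]
orientation: [-0.005, 0.103, 0.995, -0.002]
force: [-23.8, 1.8, 10.3]
gripper_width: -0.0002
```

```bash
python3 o.py; python3 - <<'E'
from h import *
a=imaging.grab_frame("top")[:,:,::-1][110:230,270:400];b=imaging.grab_frame("side")[:,:,::-1][110:230,240:370]
cv2.imwrite("pics/c4.png",cv2.resize(np.hstack([a,b]),None,fx=3,fy=3,interpolation=cv2.INTER_CUBIC))
E
```

```text
14.3 [ 0.649 -0.02   0.235] [-0.005  0.103  0.995 -0.002] [-23.797   1.792  10.282] [ 0.505  5.074 -0.021] [-0.06   0.45   0.059  1.301 -0.024  1.401  1.361] -0.00015015875712319423
```

View pics/c4.png

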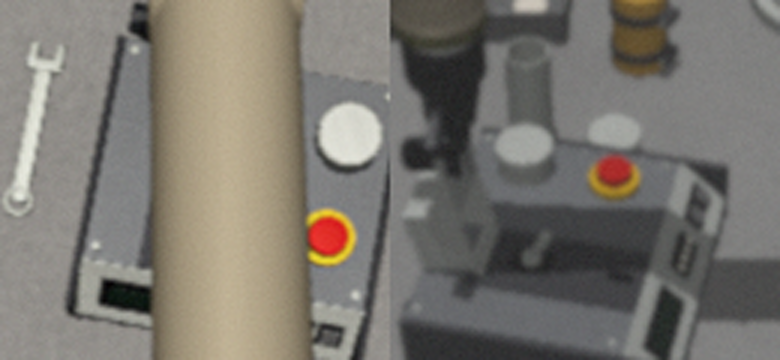

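The guard is on its back stop (sharp 24 N rise at the predicted place). The toggle is visible leaning forward, tip near crop (545,235). I'll retreat, tilt the fingertips forward 15° and descend before the toggle.

Emit:
arm_command(moves=[[[1,-20,3.5,0,0,0,0],[1,-60,10,0,0,0,0],[1,-100,10,0,-1,-6,0],[1,-130,6,0,-2,-12,0],[1,-135,5,-20,-2.6,-14.8,0],[1,-135,5,-55,-2.6,-14.8,0],[1,-135,5,-85,-2.6,-14.8,0],[1,-135,5,-96,-2.6,-14.8,0],[1,-135,5,-96,-2.6,-14.8,0],[1,-135,5,-96,-2.6,-14.8,0]]])

```text
time: 15.65
ee_pos: [0.5195, -0.0154, 0.1406]
orientation: [0.132, 0.103, 0.986, -0.011]
force: [-0.4, 0.7, -0.7]
gripper_width: 0.0002
```

```bash
python3 o.py; python3 - <<'E'
from h import *
a=imaging.grab_frame("top")[:,:,::-1][110:230,270:400];b=imaging.grab_frame("side")[:,:,::-1][110:230,240:370]
cv2.imwrite("pics/c5.png",cv2.resize(np.hstack([a,b]),None,fx=3,fy=3,interpolation=cv2.INTER_CUBIC))
E
```

```text
15.65 [ 0.519 -0.015  0.141] [ 0.132  0.103  0.986 -0.011] [-0.42   0.726 -0.658] [0.018 0.254 0.044] [-0.105  0.067  0.029  2.032  0.092  0.788  1.229] 0.00017868917843820266
```

View pics/c5.png

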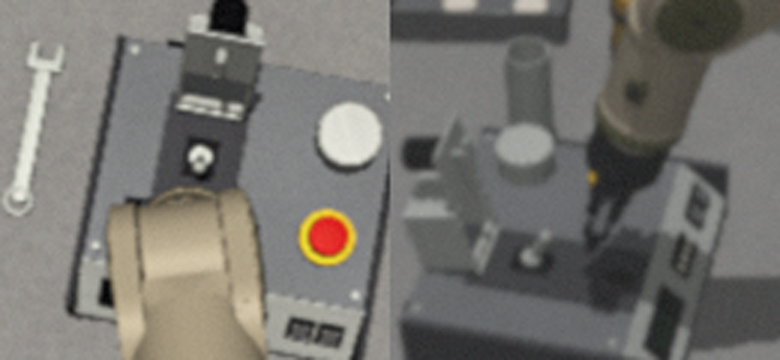

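The guard is fully back with its knob behind it. Toggle tip at full-frame top pixel (336.7,161.5) and side (291.7,188). Checking it against the prediction.

```bash
python3 - <<'E'
from h import *
print(onz("top",(336.7,161.5),.137), tri((336.7,161.5),(291.7,188)))
E
```

```text
[ 0.57564724 -0.02665349  0.137     ] (array([ 0.57219235, -0.02643557,  0.13127626]), np.float64(0.00907894400015447))
```

Emit:
arm_command(moves=[[[1,9,-2.5,0,0,0,0],[1,18,-4,0,0,0,0],[1,26,-5.5,0,0,0,0],[1,34,-7,0,0,0,0],[1,42,-8.5,0,0,0,0],[1,48,-9.5,0,0,0,0],[1,48,-9.5,0,0,0,0]]])

```text
time: 16.62
ee_pos: [0.5672, -0.0251, 0.1393]
orientation: [0.131, 0.103, 0.986, -0.011]
force: [0.9, -0.2, 0.4]
gripper_width: -0.0001
```

```bash
python3 o.py
```

```text
16.625 [ 0.567 -0.025  0.139] [ 0.131  0.103  0.986 -0.011] [ 0.948 -0.177  0.434] [ 0.032  0.291 -0.012] [-0.088  0.168  0.043  1.92   0.074  0.797  1.271] -0.00012304145107051132
```

Emit:
arm_command(moves=[[[1,4,-0.7,0,0,0,0],[1,8,-1.4,0,0,0,0],[1,8,-1.4,0,0,0,0]]])

```text
time: 17.0
ee_pos: [0.5748, -0.0264, 0.1393]
orientation: [0.131, 0.103, 0.986, -0.011]
force: [-0.1, -0.5, -0.4]
gripper_width: -0.0001
```

```bash
python3 o.py
```

```text
17.0 [ 0.575 -0.026  0.139] [ 0.131  0.103  0.986 -0.011] [-0.136 -0.458 -0.375] [ 0.035  0.265 -0.005] [-0.086  0.184  0.045  1.902  0.071  0.801  1.277] -0.00012342706647930384
```

Emit:
arm_command(moves=[[[1,2,-0.4,0,0,0,0],[1,4,-0.7,0,0,0,0],[1,4,-0.7,0,0,0,0],[1,-15,2.5,0,0,0,0],[1,-45,8,0,0,0,0],[1,-65,11,0,0,0,0],[1,-65,11,0,0,0,0]]])

```text
time: 17.88
ee_pos: [0.5086, -0.0151, 0.1393]
orientation: [0.131, 0.103, 0.986, -0.011]
force: [0.3, -0.1, -0.3]
gripper_width: 0.0
```

```bash
python3 o.py; python3 - <<'E'
from h import *
a=imaging.grab_frame("top")[:,:,::-1][110:230,270:400];b=imaging.grab_frame("side")[:,:,::-1][110:230,240:370]
cv2.imwrite("pics/c6.png",cv2.resize(np.hstack([a,b]),None,fx=3,fy=3,interpolation=cv2.INTER_CUBIC))
E
```

```text
17.875 [ 0.509 -0.015  0.139] [ 0.131  0.103  0.986 -0.011] [ 0.25  -0.091 -0.311] [ 0.114  0.286 -0.008] [-0.107  0.047  0.029  2.057  0.094  0.786  1.226] 3.153879702951802e-05
```

View pics/c6.png

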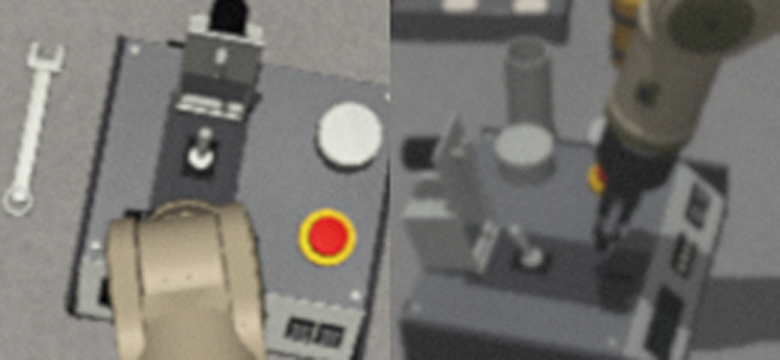

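Toggle is ON: its tip is now at crop (205,133) in top and (515,230) in side, leaning to the hinge. Next I go over the guard and behind its knob.

Emit:
arm_command(moves=[[[1,0,0,30,0,0,0],[1,0,0,80,0.5,3,0],[1,5,-1,130,1,6,0],[1,25,-4,165,2,11,0],[1,65,-11,172,2.6,14.8,0],[1,115,-19,172,2.6,14.8,0],[1,165,-27,172,2.6,14.8,0],[1,210,-35,172,2.6,14.8,0],[1,236,-39,172,2.6,14.8,0],[1,236,-39,172,2.6,14.8,0]]])

```text
time: 19.23
ee_pos: [0.747, -0.0549, 0.3075]
orientation: [-0.001, 0.104, 0.995, -0.002]
force: [-0.3, -0.6, 0.4]
gripper_width: -0.0001
```

```bash
python3 o.py
```

```text
19.225 [ 0.747 -0.055  0.307] [-0.001  0.104  0.995 -0.002] [-0.305 -0.645  0.435] [-0.002  0.005 -0.012] [-0.019  0.693  0.111  0.773 -0.067  1.682  1.422] -6.575564513781196e-05
```

Emit:
arm_command(moves=[[[1,0,0,-20,0,0,0],[1,0,0,-50,0,0,0],[1,0,0,-78,0,0,0],[1,0,0,-87,0,0,0],[1,-12,2,-87,0,0,0],[1,-22,4,-87,0,0,0],[1,-30,5,-84,0,0,0],[1,-38,6.5,-81,0,0,0],[1,-46,8,-77,0,0,0],[1,-54,9,-73,0,0,0],[1,-60,10,-70,0,0,0],[1,-60,10,-70,0,0,0]]])

```text
time: 20.72
ee_pos: [0.6849, -0.0445, 0.2414]
orientation: [-0.0, 0.104, 0.995, -0.002]
force: [-0.1, 0.5, 0.2]
gripper_width: 0.0002
```

```bash
python3 o.py; python3 - <<'E'
from h import *
a=imaging.grab_frame("top")[:,:,::-1][90:210,270:400];b=imaging.grab_frame("side")[:,:,::-1][90:210,240:370]
cv2.imwrite("pics/c7.png",cv2.resize(np.hstack([a,b]),None,fx=3,fy=3,interpolation=cv2.INTER_CUBIC))
E
```

```text
20.725 [ 0.685 -0.044  0.241] [-0.     0.104  0.995 -0.002] [-0.109  0.467  0.153] [-0.013  0.033  0.007] [-0.045  0.525  0.099  1.179 -0.047  1.441  1.41 ] 0.00024911280229453626
```

View pics/c7.png

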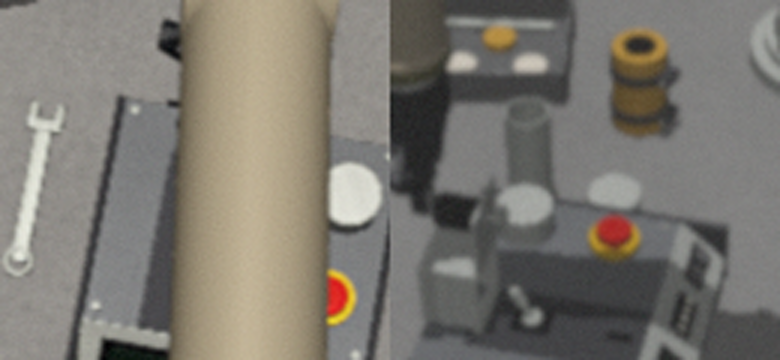

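The guard is near upright and the tool is behind the knob. I'll follow the arc forward and down.

Emit:
arm_command(moves=[[[1,-11,2,4,0,0,0],[1,-23,4,7,0,0,0],[1,-35,6,8.5,0,0,0],[1,-47,8,9,0,0,0],[1,-59,10,8,0,0,0],[1,-71,12,6,0,0,0],[1,-71,12,6,0,0,0]]])

```text
time: 21.7
ee_pos: [0.6134, -0.032, 0.2477]
orientation: [0.0, 0.104, 0.995, -0.002]
force: [0.6, 0.6, -0.5]
gripper_width: 0.0001
```

```bash
python3 o.py
```

```text
21.7 [ 0.613 -0.032  0.248] [ 0.     0.104  0.995 -0.002] [ 0.597  0.561 -0.484] [-0.037 -0.005 -0.022] [-0.069  0.358  0.091  1.402 -0.029  1.383  1.385] 5.0336605510549064e-05
```

Emit:
arm_command(moves=[[[1,-12,2,-3,0,0,0],[1,-24,4,-7,0,0,0],[1,-35,6,-13,0,0,0],[1,-45,8,-19,0,0,0],[1,-45,8,-19,0,0,0]]])

```text
time: 22.32
ee_pos: [0.5687, -0.0242, 0.2278]
orientation: [-0.0, 0.104, 0.995, -0.002]
force: [-0.2, -0.3, -0.1]
gripper_width: 0.0003
```

```bash
python3 o.py; python3 - <<'E'
from h import *
b=imaging.grab_frame("side")[:,:,::-1][90:210,230:360]
cv2.imwrite("pics/c8.png",cv2.resize(b,None,fx=4,fy=4,interpolation=cv2.INTER_CUBIC))
E
```

```text
22.325 [ 0.569 -0.024  0.228] [-0.     0.104  0.995 -0.002] [-0.239 -0.316 -0.092] [-0.014  0.015 -0.002] [-0.082  0.271  0.082  1.559 -0.019  1.313  1.365] 0.00030301856446182885
```

View pics/c8.png

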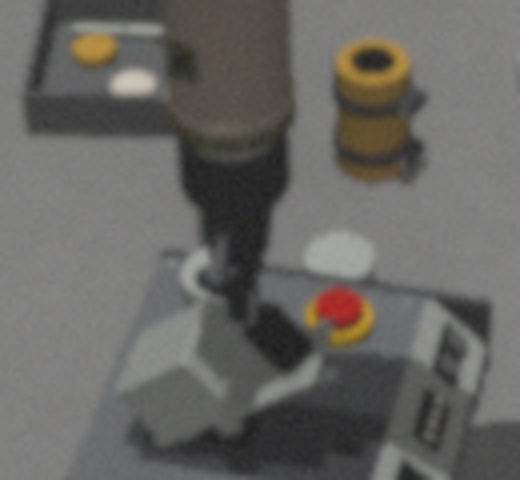

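The fingertip is on the knob's end at (250,315) with the guard at about 40°. Lowering gently.

Emit:
arm_command(moves=[[[1,-10,2,-6,0,0,0],[1,-20,3.5,-13.5,0,0,0],[1,-28,5,-22,0,0,0],[1,-36.5,6.3,-31.5,0,0,0],[1,-44,7.5,-41.5,0,0,0],[1,-51,9,-52,0,0,0],[1,-55,9.5,-58,0,0,0],[1,-57.5,10,-64,0,0,0],[1,-57.5,10,-64,0,0,0]]])

```text
time: 23.5
ee_pos: [0.5116, -0.0143, 0.1637]
orientation: [-0.0, 0.104, 0.995, -0.002]
force: [-0.1, 0.0, 0.5]
gripper_width: 0.0
```

```bash
python3 o.py
```

```text
23.5 [ 0.512 -0.014  0.164] [-0.     0.104  0.995 -0.002] [-0.14   0.042  0.534] [ 0.028 -0.014  0.049] [-0.095  0.198  0.067  1.796 -0.011  1.148  1.337] 1.0547833447004949e-05
```

Emit:
arm_command(moves=[[[1,-1,0,-2,0,0,0],[1,-2,0.5,-4,0,0,0],[1,-3,0.5,-6,0,0,0],[1,-4,0.7,-8,0,0,0],[1,-4,0.7,-8,0,0,0]]])

```text
time: 24.12
ee_pos: [0.5077, -0.0136, 0.156]
orientation: [-0.0, 0.104, 0.995, -0.002]
force: [-0.4, -0.4, 0.2]
gripper_width: 0.0002
```

```bash
python3 o.py
```

```text
24.125 [ 0.508 -0.014  0.156] [-0.     0.104  0.995 -0.002] [-0.356 -0.408  0.202] [-0.014 -0.053  0.002] [-0.096  0.197  0.065  1.816 -0.011  1.129  1.335] 0.00016157793347011467
```

Emit:
arm_command(moves=[[[1,-1,0,-1,0,0,0],[1,-1,0,-2,0,0,0],[1,-1,0,-3,0,0,0],[1,-1,0,-3,0,0,0]]])

```text
time: 24.62
ee_pos: [0.5069, -0.0136, 0.1531]
orientation: [0.0, 0.104, 0.995, -0.002]
force: [-0.2, 1.1, 0.8]
gripper_width: -0.0
```

```bash
python3 o.py
```

```text
24.625 [ 0.507 -0.014  0.153] [ 0.     0.104  0.995 -0.002] [-0.221  1.054  0.844] [0.057 0.002 0.029] [-0.096  0.198  0.065  1.822 -0.011  1.122  1.335] -3.705980731661732e-05
```

Emit:
arm_command(moves=[[[1,0,0,-0.7,0,0,0],[1,0,0,-1.4,0,0,0],[1,0,0,-1.4,0,0,0]]])

```text
time: 25.0
ee_pos: [0.5072, -0.0136, 0.1529]
orientation: [0.001, 0.104, 0.995, -0.001]
force: [-4.1, 0.8, 9.8]
gripper_width: 0.0
```

```bash
python3 o.py
```

```text
25.0 [ 0.507 -0.014  0.153] [ 0.001  0.104  0.995 -0.001] [-4.115  0.778  9.751] [0.015 0.983 0.034] [-0.096  0.198  0.065  1.822 -0.011  1.121  1.335] 2.4222798376843595e-05
```

It seats firmly at exactly the shut height (tip z = 0.139, 10 N). Backing away and checking numerically against the first pictures.

Emit:
arm_command(moves=[[[1,0,0,5,0,0,0],[1,0,0,30,0,0,0],[1,0,0,70,0,0,0],[1,0,20,100,0,0,0],[1,-5,60,110,0,0,0],[1,-15,115,110,0,0,0],[1,-30,170,110,0,0,0],[1,-50,225,110,0,0,0],[1,-70,275,110,0,0,0],[1,-85,315,110,0,0,0],[1,-90,330,110,0,0,0],[1,-90,330,110,0,0,0]]])

```text
time: 26.5
ee_pos: [0.4167, 0.3168, 0.2615]
orientation: [0.0, 0.103, 0.995, -0.002]
force: [0.5, 0.2, -0.4]
gripper_width: -0.0002
```

```bash
python3 o.py; python3 - <<'E'
from h import *
o=[]
for n,box in(("top",(285,115,415,240)),("side",(235,140,365,250))):
    I=np.ascontiguousarray(imaging.grab_frame(n)[:,:,::-1]);x0,y0,x1,y1=box
    J=cv2.imread(f"pics/{n}0.png");d=cv2.absdiff(I,J).max(2)
    print(n,"diff",d[y0:y1,x0:x1].mean(),(d[y0:y1,x0:x1]>50).sum())
    g=I.max(2)
    print("black",blobs(g<40,*box)[:1]);
    if n=="top":print("white",[b[:2] for b in blobs(g>190,*box,200)])
    o.append(cv2.resize(I[y0:y0+110,x0:x1],None,fx=3,fy=3,interpolation=cv2.INTER_CUBIC))
cv2.imwrite("pics/c9.png",np.hstack(o))
E
```

```text
26.5 [0.417 0.317 0.262] [ 0.     0.103  0.995 -0.002] [ 0.462  0.21  -0.354] [-0.018 -0.013 -0.034] [-0.52   0.169 -0.22   1.611  0.04   1.369  0.62 ] -0.0001651972035977081
top diff 3.132676923076923 0
black [(np.int32(44), array([331.3, 190. ]), ((331.0, 190.0), (10.0, 8.0), 90.0))]
white [(np.int32(593), array([337.4, 157.3])), (np.int32(314), array([386.3, 154.1])), (np.int32(416), array([331.7, 185. ])), (np.int32(259), array([378.8, 188.3]))]
side diff 17.33013986013986 1798
black [(np.int32(31), array([314.3, 198.5]), ((314.45001220703125, 198.3500213623047), (5.375871658325195, 6.324554920196533), 71.56504821777344))]
```

View pics/c9.png

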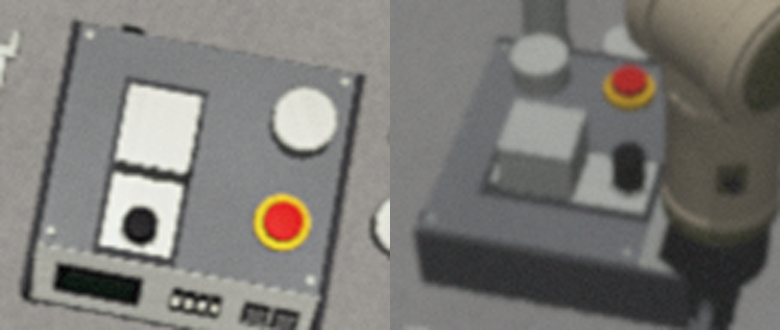

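The guard is shut. Hood, knob, e-stop and tin sit within 0.1–0.3 px of the first top picture, with no changed pixels over the console. Handing in.

```bash
python3 -c "
from workcell import env; print(env.finish_job())"
```

```text
the job is handed in; nothing more can be done
None
```

The drive is armed and the job is handed in, at about 26.6 s of the 72 s allowed. I turned the fastener a quarter turn anticlockwise until it met its stop and left it undone. I then swung the guard back to its stop, threw the toggle to ON and pushed the guard down until it was fully shut.

- **Guard shut:** it seated firmly (10 N) with the knob's end face at z = 0.139 m, exactly the shut height. The last top picture shows the hood and knob within 0.3 px of where they started.
- **Toggle:** the pictures showed it leaning towards the hinge just before I closed the guard. It can't be seen under the shut guard, so that is the last check on it.
- **Everything else on the console:** the stop button and the tin on the deck are unmoved in the top picture. I did not compare the rest of the bench, such as the tubes, spanner and caliper, after the job. The side picture differed only because the arm stood in the view.
- **Force:** the highest reading was about 26 N, when the guard met its back stop.
- **Disagreement:** the knob was about 5 mm further along x than my first single-view fit. I corrected this when gripping it. My pixel reading of the toggle tip was also 7–10 mm off the predicted position, which made no difference.
- **Pictures:** I viewed 11, one over the budget.

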